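# Hang a shelf arm on the slotted pantry upright

### The arm

A 7-joint arm with a two-finger parallel gripper is mounted at the origin on the work surface. World frame = base frame: x ahead of the robot, y to its left, z up, the work surface at z = 0. Lengths are in m, angles in rad, forces in N, time in s.
With the tool pointing down it reaches from about 0.425 to 0.875 m from the base axis. Payload 8.4 kg.
Tool frame: the origin (TCP) lies midway between the tips of the shut fingers; the grasp point (between the pads) lies 19 mm behind it; z points along the fingers, y is the line along which they close (so a half turn about z gives the same grasp; the last joint's range is limited). The gripper opens to 87 mm and grips with 3 to 60 N. Pads are 19 mm wide; open, the fingers measure 117 mm over their backs; the gripper's body (75 mm by 190 mm) begins 51 mm behind the grasp point.
Start: joints at [-1.204, 0.333, 0.04, 1.465, -0.013, 1.343, -0.059], TCP at [0.292, 0.581, 0.223] pointing down, gripper open.
Joint ranges: [-2.58, 2.58], [-0.38, 2.09], [-1.3, 1.39], [0.25, 2.4], [-1.5, 4.64], [0.08, 2.09], [-2.65, 2.65]. Speed limits (rad/s): [2.22, 2.22, 2.79, 2.79, 3.14, 3.14, 3.14].

### API

Orientations are given as a unit quaternion [x, y, z, w].
In Python, from plant import robot, optics, close_job gives the robot as it stands.
- The arm moves only by the tool apply_moves, never from a script. Its arguments are lists of equal length, an entry for each row: "travel": the shift along the tool's x, y, z in mm, a list of three; "rot": the turn, a rotation vector about the tool's x, y, z in degrees, a list of three; "grip": the finger opening in mm, from 0 to 87. In form: {"travel": [[x, y, z], ...], "rot": [[wx, wy, wz], ...], "grip": [grip, ...]}. A call has 1 to 12 rows; each row is the pose to reach, as a shift and turn from the pose commanded when the call began, along the tool's axes at that moment; what a row does not reach only later rows make up. A row lasts 1/10 s, in which the tool goes at most 50 mm and 8.59 degrees, less where a joint would pass 70% of its speed; a pose out of reach is approached as far as the arm can. A call with a gripper value outside its range is refused whole. The fingers move at their own pace and stop on an object; "grip_force" is the grip in N (left out, the last holds). Time passes only in rows, so rows that repeat a pose let the fingers close. It gives the time, the measured TCP pose, the force, the opening and the grip force at its end, in the units of the state.
- robot.sense(): the state, without advancing time (a new reading comes with each control period).
- optics.read_camera(name): name is "side" or "top"; returns the picture (400x640x3 uint8, blue, green, red); there is no depth.
- optics.camera_info(name): a dict with "fovy" (degrees; the focal length in pixels is half the picture's height over the tangent of half this angle, whatever the lens; pixels are square), "cx", "cy" (the principal point, pixels), "distortion" ([k1, k2, p1, p2, k3] as OpenCV has them; the pictures are not rectified), "position" and "attitude" of the camera in the world. Camera axes: x right, y down, z forward; pixel columns grow to the right and rows downward; lengths in m; the calibration is good to about 2 mm. A picture is of the moment at which its call begins. camera_info takes no time and is no camera call.
- close_job(): hands the job in; it is judged then, once.
The state is a dict: "t": time; "joint_pos": joint angles; "qd": joint speeds; "joint_efforts": joint torques, N m; "tcp_pos": TCP position; "orientation": TCP orientation; "contact_force": force on the tool from outside, world axes, zero at the start; "ft_torque": the same for the moment, N m; "width": opening from 0.0 (shut) to 1.0 (fully open); "gripper_force": force on a finger pad.
Only numpy, scipy, OpenCV 4.12 (cv2) and the standard library are available. Lean on these libraries where they do the work, as an engineer would, in place of code of your own. Each camera call takes 0.05 s, during which the arm holds its last target. There are 200 camera calls.

### The job

Pick up the white shelf arm and hang it on the slotted upright: put its two claws into the top two slots, lower it so that they hook behind the plate, and press it down until it snaps fully home and stays level. The slotted channel sits a little higher or lower each time and is thin metal, so feel for the slots gently and do not ram it, leave the jar, can and squeeze bottle alone, and let go at the end.

Things in the scene. Friction and masses are not known exactly. Their poses are not given: they have to be found in the camera images.
- upright: Fixed white stand: base plate 12 mm thick and post; on it an aluminium channel 44 mm wide (y), 36 deep (x), top at 250. The hand-clamped channel sits up to 12 mm higher or lower than this pose says. Origin at counter height below the middle of the slotted face, the plane x=0, looking along -x. Thin: never push or press the arm on it with over 25 N, nor the fingers with over 15 N.
- slot_mark (a point): Nominal middle of the lower edge of the top slot on the slotted face, 196 mm high; the real edge lies up to 12 mm above or below. Axes as upright. Four slots in one column at y=0, 10 mm wide, 28 high, lower edges nominally at 64, 108, 152, 196 mm (all shifted alike); plate 3 mm thick, hollow 30 mm behind.
- catch (a joint): Spring roller inside, behind the plate just under the top slot; m pushed back, 0 at rest. A lowered upper claw meets it about 9 mm above home and stays propped there, already hooked; a further push down of some 5 to 18 N snaps the claw past, then the arm drops home onto the slots' edges and the roller holds it.
- seat_pin (a joint): Light spring pin (under 1 N) inside, below the lower claw's nose: m pushed down; 0 at rest and while the arm is propped on the roller, about 5 mm when the arm is fully home.
- bracket: White shelf arm, 0.27-0.41 kg, standing on its shelf plate. Origin: underside, middle of the back edge; back face is the plane x=0, claws towards +x, shelf towards -x, z up. Shelf plate 120 mm long, 56 wide, 5 thick, front lip 15 high. Along its middle a fin 12 mm thick (y), x -100 to 0, top at z=95: the grip. Home: underside nominally 122 mm above the counter, axes as the upright's.
- top_claw (a point): Underside of the upper claw's neck at the back face: z=74 mm on the arm (lower claw the same at z=30). Claws 6 mm wide, reach 9 mm behind the back face (upper 12 at its knuckle); neck 10 high, nose hangs 14 below it, 4.2 mm gap for the plate. They enter straight with the arm 14-18 mm above home. Home: this point on the top slot's edge, back face within 2 mm of the upright.
- fin (a point): Middle of the fin's top edge on the shelf arm: 55 mm in front of the back face, 95 mm above the underside; axes as bracket. Grip across the fin here; the top edge may also be pressed on.
- can: Bystander: standing food can, 74 mm in diameter, 110 mm high, origin under its centre.
- jar: Bystander: standing jar, 80 mm in diameter, 120 mm high, origin under its centre.
- squeeze: Bystander: standing squeeze bottle, 60 mm in diameter, 170 mm high, origin under its centre.
Things that resemble listed ones, but are neither listed nor needed, are in the scene too. What is shaped like the bracket but green is not meant.

How it is judged:
By the outcome, as a careful person would: the job done as asked, in the order asked, and still so for the second after the job is handed in, with the robot touching nothing.
It also fails if it takes over 64 s, if anything falls off the work surface, if the arm or the gripper's body presses on something with over 40 N, if the wrist force passes 120 N, or if a joint passes its speed limit or range.

## Working session

There is one attempt and no reset: what is moved stays moved. The work goes in short steps, Python scripts to look and compute and a tool call to move; the robot and the scene stay as the last step left them, time stands still between calls to the robot, and variables do not carry over. Pictures are saved under pics/ and viewed, at most 10 in all, crops included, and the job is handed in when it is done.

Besides the shell and the picture viewer there is one more tool, called after "Emit:" as name(argument=value, ...) on one line, values as JSON. apply_moves: Moves the arm, as the interface text tells. Its arguments: {"type":"object","properties":{"travel":{"type":"array"},"rot":{"type":"array"},"grip":{"type":"array"},"grip_force":{"type":"number"}},"required":["travel","rot","grip"]}

```bash
mkdir -p pics; python3 - <<'E'
from plant import robot, optics
import cv2
for n in("side","top"):
    cv2.imwrite(f"pics/{n}0.png",optics.read_camera(n)); print(optics.camera_info(n))
print(robot.sense())
E
```

```text
{'fovy': 47.24704553504168, 'cx': 317.2260765867087, 'cy': 199.17337390460472, 'distortion': array([-0.00156136,  0.        ,  0.        ,  0.        ,  0.        ]), 'position': array([0.52761799, 0.7918466 , 0.93062755]), 'attitude': array([-2.13345768e-02,  9.28521867e-01, -3.70664233e-01, -6.56785926e-05])}
{'fovy': 56.915576767978756, 'cx': 327.9205411601937, 'cy': 201.23880693498097, 'distortion': array([-0.03372469,  0.        ,  0.        ,  0.        ,  0.        ]), 'position': array([0.35801413, 0.05361142, 1.07747861]), 'attitude': array([-0.68098259,  0.72452344, -0.07740923,  0.07305003])}
{'t': 0.1, 'joint_pos': array([-1.20416939,  0.33385485,  0.03988655,  1.46618078, -0.01339261,
        1.34329877, -0.05849923]), 'qd': array([-0.00325699, -0.00090443,  0.00141844, -0.00298719, -0.00151637,
        0.00079435, -0.00086022]), 'joint_efforts': array([ 4.14452588e-03, -6.57803965e+01,  1.34041060e+00, -4.04701424e+01,
       -5.95297432e-02,  4.10987937e-02,  7.11560278e-05]), 'tcp_pos': array([0.29179749, 0.58034714, 0.22173996]), 'orientation': array([ 2.30825714e-01,  9.72994833e-01, -7.28695067e-04, -1.16129084e-04]), 'contact_force': array([-1.09056175, -0.81513891, -0.20087887]), 'ft_torque': array([ 0.0117855 ,  0.04330303, -0.00076176]), 'gripper_force': 0.0, 'width': 1.0015986555440715}
```

View pics/side0.png

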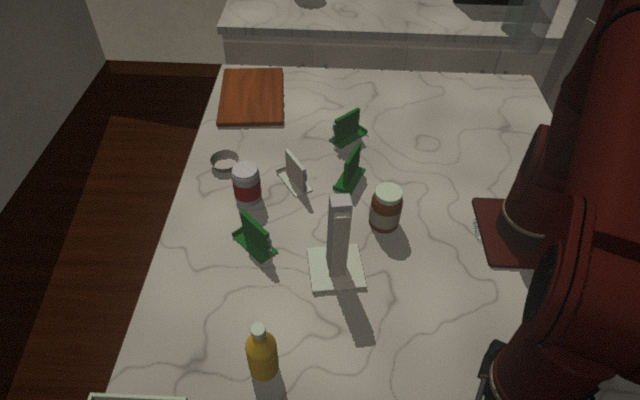

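View pics/top0.png

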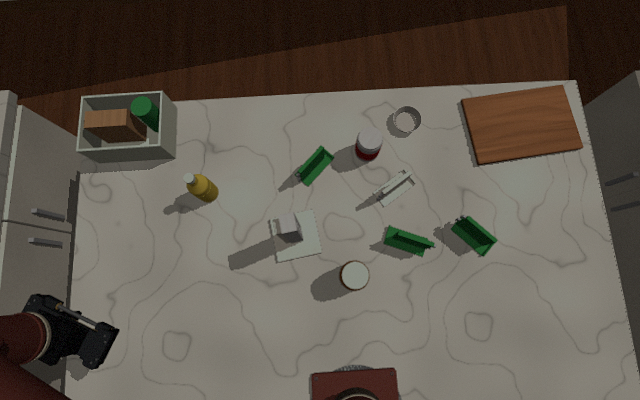

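The side view shows the upright at (338,240). The only white arm is at side (295,172) and top (395,188). The three of the same shape, at side (348,128), (350,170) and (255,237), are green, so I rule them out. Next are enlarged crops.

```bash
python3 - <<'E'
import cv2
a=cv2.imread("pics/side0.png");b=cv2.imread("pics/top0.png")
s=a[135:305,225:415]; t=b[150:270,250:450]
g=lambda i,k:cv2.convertScaleAbs(cv2.resize(i,None,fx=k,fy=k,interpolation=cv2.INTER_CUBIC),alpha=1.3)
cv2.imwrite("pics/side1.png",g(a[140:205,255:335],8)) # 640x520
cv2.imwrite("pics/side2.png",g(a[185:300,295:385],5))
cv2.imwrite("pics/top1.png",g(t,4))
E
```

```text
(no output)
```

View pics/side1.png

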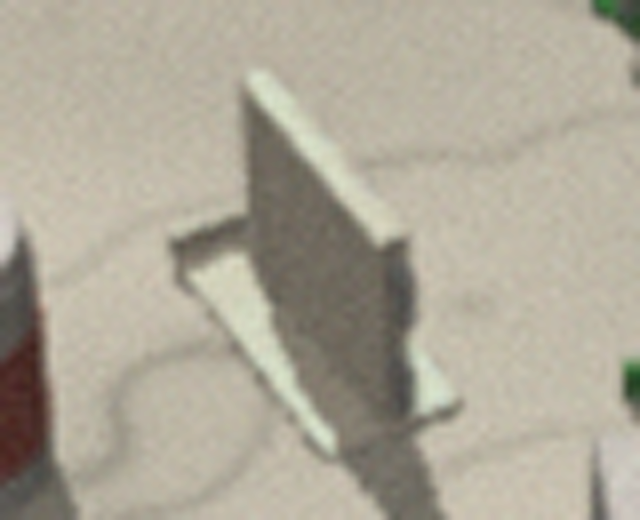

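View pics/side2.png

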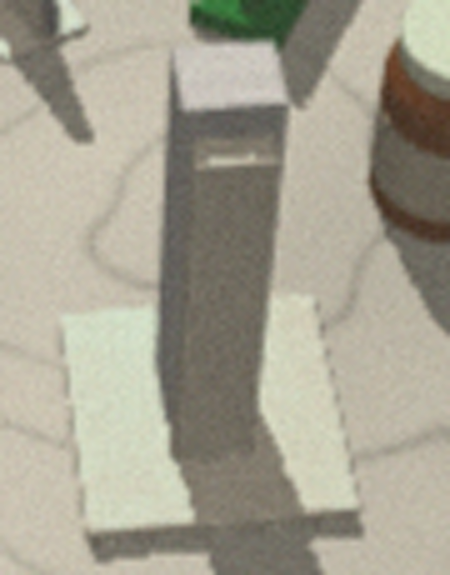

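View pics/top1.png

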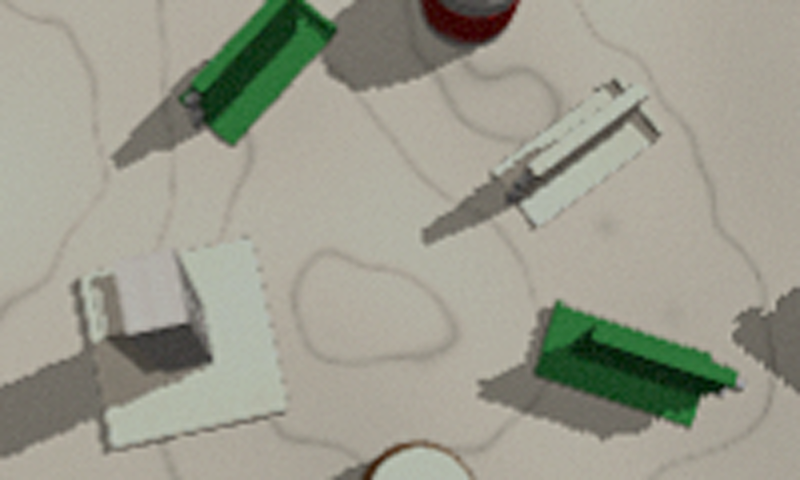

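The crops show one white arm. Its claws are at top-crop (515,185) and its lip at (640,110). The upright's side-camera face is the open back of the channel, since the post shows inside and there are no slots. So the slotted face looks to -y, which I'll check with numbers.

```bash
cat > h.py <<'E'
import numpy as np, cv2
from scipy.spatial.transform import Rotation as R
from plant import robot, optics
def ray(n,uv):
    c=optics.camera_info(n); f=200/np.tan(np.radians(c['fovy']/2))
    K=np.array([[f,0,c['cx']],[0,f,c['cy']],[0,0,1]])
    p=cv2.undistortPoints(np.array([[uv]],float),K,c['distortion'])[0,0]
    return c['position'],R.from_quat(c['attitude']).apply([p[0],p[1],1.])
def atz(n,uv,z):
    o,d=ray(n,uv); return (o+d*(z-o[2])/d[2])
def tri(a,b):
    (o,d),(p,e)=ray('side',a),ray('top',b)
    s=np.linalg.lstsq(np.c_[d,-e],p-o,rcond=None)[0]
    x,y=o+s[0]*d,p+s[1]*e; return (x+y)/2,np.linalg.norm(x-y)
def proj(n,P):
    c=optics.camera_info(n); f=200/np.tan(np.radians(c['fovy']/2))
    q=R.from_quat(c['attitude']).inv().apply(np.atleast_2d(P)-c['position'])
    K=np.array([[f,0,c['cx']],[0,f,c['cy']],[0,0,1]])
    return cv2.projectPoints(q,np.zeros(3),np.zeros(3),K,c['distortion'])[0][:,0]
S1=lambda u,v:(254.5+(u+.5)/8,139.5+(v+.5)/8)
S2=lambda u,v:(294.5+(u+.5)/5,184.5+(v+.5)/5)
T=lambda u,v:(249.5+(u+.5)/4,149.5+(v+.5)/4)
E
python3 - <<'E'
from h import *
np.set_printoptions(precision=4,suppress=True)
print("channel top")
for s,t in [((178,110),(115,260)),((172,48),(178,252)),((275,42),(190,322)),((287,103),(112,338))]:
    print(*tri(S2(*s),T(*t)), atz('side',S2(*s),.25), atz('top',T(*t),.25))
print("base plate side"); 
for s in [(90,530),(358,512),(315,295),(65,318)]: print(atz('side',S2(*s),.012))
print("base plate top");
for s in [(80,280),(245,238),(285,410),(108,448)]: print(atz('top',T(*s),.012))
print("fin ends"); 
for s in [(256,74),(395,242)]: print(atz('side',S1(*s),.095))
print("plate back corners side z5",[atz('side',S1(*s),.005) for s in [(335,450),(458,400)]])
print("top back corners",[atz('top',T(*s),.005) for s in [(490,175),(533,225)]])
print("top lip z15",[atz('top',T(*s),.015) for s in [(615,80),(660,135)]])
E
```

```text
channel top
[0.5147 0.1583 0.2425] 0.0010473554388510556 [0.5153 0.1651 0.25  ] [0.5127 0.1575 0.25  ]
[0.5176 0.122  0.2412] 0.0015913801588859878 [0.5185 0.1303 0.25  ] [0.5152 0.1214 0.25  ]
[0.4754 0.117  0.2425] 0.0005359504744609083 [0.4757 0.1244 0.25  ] [0.4746 0.1164 0.25  ]
[0.4697 0.1602 0.251 ] 0.0032064211204692614 [0.4712 0.1588 0.25  ] [0.4682 0.1607 0.25  ]
base plate side
[0.5466 0.2137 0.012 ]
[0.4214 0.1977 0.012 ]
[0.4389 0.0698 0.012 ]
[0.5649 0.091  0.012 ]
base plate top
[0.544  0.2134 0.012 ]
[0.5678 0.0913 0.012 ]
[0.4404 0.0692 0.012 ]
[0.4212 0.197  0.012 ]
fin ends
[ 0.6395 -0.1915  0.095 ]
[ 0.5856 -0.1078  0.095 ]
plate back corners side z5 [array([ 0.6065, -0.0965,  0.005 ]), array([ 0.5645, -0.1236,  0.005 ])]
top back corners [array([ 0.6057, -0.0937,  0.005 ]), array([ 0.5657, -0.1222,  0.005 ])]
top lip z15 [array([ 0.6707, -0.1926,  0.015 ]), array([ 0.6261, -0.2217,  0.015 ])]
```

```bash
cat >> h.py <<'E'
def plan(P,yaw):   # P: TCP target, yaw: world angle of tool y (deg), tool straight down
    s=robot.sense(); Rm=R.from_quat(s['orientation'])
    c,d=np.cos(np.radians(yaw)),np.sin(np.radians(yaw))
    y=np.array([c,d,0]); z=np.array([0,0,-1.]); Rt=R.from_matrix(np.c_[np.cross(y,z),y,z])
    print('travel',Rm.inv().apply(np.array(P)-s['tcp_pos'])*1e3,'rot',(Rm.inv()*Rt).as_rotvec(degrees=True))
E
python3 - <<'E'
from h import *
from scipy.optimize import least_squares
np.set_printoptions(precision=4,suppress=True)
# upright frame: x_u=into plate. corners (x_u,y_u): y_u axis = z cross x
S=[((178,110),(36,1)),((172,48),(0,1)),((275,42),(0,-1)),((287,103),(36,-1))]
Tt=[((115,260),(36,1)),((178,252),(0,1)),((190,322),(0,-1)),((112,338),(36,-1))]
bs=[(90,530),(358,512),(315,295),(65,318)]
def pts(p,l,sg):
    a=p[3]; ex=np.array([np.cos(a),np.sin(a)]);ey=np.array([-ex[1],ex[0]])
    return [np.r_[p[:2]+ex*u/1e3+ey*sg*v*.022,p[2]] for _,(u,v) in l]
for sg in(1,-1):
    def f(p):
        return np.r_[(proj('side',pts(p,S,sg))-[S2(*s) for s,_ in S]).ravel(),(proj('top',pts(p,Tt,sg))-[T(*s) for s,_ in Tt]).ravel(),(p[3]-np.radians(98.3))*100]
    r=least_squares(f,[.497,.12,.25,np.radians(98.3)]); print(sg,r.x,np.degrees(r.x[3]),r.cost,r.fun)
print("jar",atz('top',(354.5,275.5),.12))
plan([.615,-.155,.36],32.9)
E
```

```text
1 [0.4976 0.1197 0.2396 1.7282] 99.01995296488172 1598.525590431046 [ 21.8739  -0.4437  20.1828  -0.5254 -21.0634   2.208  -21.1011   2.5842
   3.7107  18.9913   3.408   17.5887  -3.4155 -18.3873   0.7943 -19.05
   1.2566]
-1 [0.4968 0.1217 0.2444 1.7097] 97.96108992030094 7.727970453407952 [ 0.7742  0.1798 -0.0862 -0.0531  0.118  -0.1135  0.318   0.2387 -0.9556
  0.125  -1.2738 -0.9518 -0.7884  0.2052  3.1186 -0.6578 -0.5915]
jar [ 0.3676 -0.0144  0.12  ]
travel [-619.0836 -512.013  -137.4383] rot [-0.0807  0.0286 30.4086]
```

Emit:
apply_moves(travel=[[0,0,-50],[0,0,-100],[0,0,-138],[-38,-32,-138],[-76,-63,-138],[-114,-95,-138],[-152,-126,-138],[-190,-158,-138],[-228,-190,-138],[-266,-221,-138],[-304,-252,-138],[-342,-284,-138]], rot=[[0,0,0],[0,0,0],[0,0,0],[0,0,4],[0,0,8],[0,0,12],[0,0,16],[0,0,20],[0,0,24],[0,0,28],[0,0,30.4],[0,0,30.4]], grip=[87,87,87,87,87,87,87,87,87,87,87,87])

```text
t: 1.3
tcp_pos: [0.4702, 0.1714, 0.3604]
orientation: [0.478, 0.878, 0.0, -0.0]
contact_force: [1.2, 0.9, -0.7]
width: 1.0
gripper_force: 0.0
```

```bash
python3 -c "
from h import *
plan([.615,-.155,.20],32.9)"
```

```text
travel [-352.77595541  -55.23047304  160.2916279 ] rot [-0.00661879 -0.01538223 -0.07299819]
```

Emit:
apply_moves(travel=[[-40,-6,0],[-85,-13,0],[-130,-20,0],[-175,-27,0],[-220,-34,0],[-260,-41,20],[-300,-47,50],[-335,-53,90],[-353,-55,130],[-353,-55,160],[-353,-55,160],[-353,-55,160]], rot=[[0,0,0],[0,0,0],[0,0,0],[0,0,0],[0,0,0],[0,0,0],[0,0,0],[0,0,0],[0,0,0],[0,0,0],[0,0,0],[0,0,0]], grip=[87,87,87,87,87,87,87,87,87,87,87,87])

```text
t: 2.5
tcp_pos: [0.6156, -0.1524, 0.2011]
orientation: [0.478, 0.879, -0.0, -0.0]
contact_force: [0.2, -0.5, 1.4]
width: 0.995
gripper_force: 0.0
```

```bash
python3 -c "
from h import *
print(robot.sense()['joint_pos'])
plan([.615,-.155,.058],32.9)
cv2.imwrite('pics/s3.png',cv2.resize(optics.read_camera('side')[80:230,230:430],None,fx=3,fy=3,interpolation=cv2.INTER_CUBIC))"
```

```text
[-0.35354963  0.36276969  0.6812751   1.56244653 -0.23392503  1.30026259
  0.93366518]
travel [ -1.89825097  -1.81608224 143.0718275 ] rot [-0.02832177 -0.02245537  0.03778084]
```

View pics/s3.png

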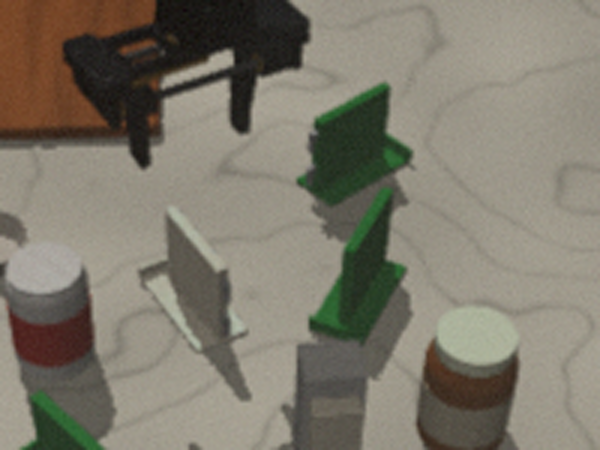

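The gripper is open above the white arm, with its fingers at (140,140) and (240,110). The can is close by, so I check its clearance first.

```bash
python3 -c "
from h import *
print(atz('side',(244.5,167.5),.11),atz('top',(369,136),.11))"
```

```text
[ 0.74162091 -0.09171027  0.11      ] [ 0.74617433 -0.08501245  0.11      ]
```

Emit:
apply_moves(travel=[[-2,-2,45],[-2,-2,90],[-2,-2,120],[-2,-2,143],[-2,-2,143],[-2,-2,143],[-2,-2,143],[-2,-2,143],[-2,-2,143],[-2,-2,143],[-2,-2,143],[-2,-2,143]], rot=[[0,0,0],[0,0,0],[0,0,0],[0,0,0],[0,0,0],[0,0,0],[0,0,0],[0,0,0],[0,0,0],[0,0,0],[0,0,0],[0,0,0]], grip=[60,50,50,50,50,40,20,8,8,8,8,8], grip_force=30)

```text
t: 3.75
tcp_pos: [0.6152, -0.1555, 0.0578]
orientation: [0.478, 0.878, 0.0, 0.0]
contact_force: [0.3, 0.5, 1.0]
width: 0.134
gripper_force: 30.0
```

Emit:
apply_moves(travel=[[0,0,-15],[0,0,-45],[0,0,-90],[0,0,-135],[0,0,-135],[0,0,-135]], rot=[[0,0,0],[0,0,0],[0,0,0],[0,0,0],[0,0,0],[0,0,0]], grip=[8,8,8,8,8,8], grip_force=45)

```text
t: 4.35
tcp_pos: [0.6152, -0.1559, 0.194]
orientation: [0.478, 0.878, 0.0, 0.001]
contact_force: [-0.3, 0.1, -4.0]
width: 0.133
gripper_force: 45.0
```

```bash
python3 -c "
from h import *
print(robot.sense()['contact_force'],robot.sense()['ft_torque'])
plan([.5102,.027,.195],8.2)"
```

```text
[-0.34412482  0.0754029  -4.00701104] [-0.06082834  0.08524964  0.05071941]
travel [210.57531899  11.15554119  -1.24289619] rot [ 0.10469048  0.03646356 24.7000529 ]
```

Emit:
apply_moves(travel=[[20,1,-1],[50,3,-1],[85,4,-1],[120,6,-1],[155,8,-1],[185,10,-1],[202,11,-1],[210,11,-1],[210,11,-1],[210,11,-1],[210,11,-1]], rot=[[0,0,4],[0,0,8],[0,0,12],[0,0,16],[0,0,20],[0,0,23],[0,0,24.7],[0,0,24.7],[0,0,24.7],[0,0,24.7],[0,0,24.7]], grip=[8,8,8,8,8,8,8,8,8,8,8])

```text
t: 5.45
tcp_pos: [0.5104, 0.0253, 0.1933]
orientation: [0.655, 0.755, -0.0, 0.0]
contact_force: [0.1, 0.5, -3.2]
width: 0.132
gripper_force: 45.0
```

```bash
python3 -c "
from h import *
print(robot.sense()['contact_force'],robot.sense()['ft_torque'])
plan([.5102,.027,.1895],8.2)
g=lambda i:cv2.convertScaleAbs(cv2.resize(i,None,fx=5,fy=5,interpolation=cv2.INTER_CUBIC),alpha=1.6)
a=optics.read_camera('side');b=optics.read_camera('top')
cv2.imwrite('pics/a4.png',a);cv2.imwrite('pics/b4.png',b)
cv2.imwrite('pics/c4.png',np.vstack([g(a[150:210,270:400]),g(b[190:250,270:400])]))"
```

```text
[ 0.12036692  0.4774082  -3.17933734] [-0.07075608  0.03363707  0.00177737]
travel [1.74923267 0.04884313 3.84751578] rot [-0.02024689  0.04425794 -0.07440143]
```

View pics/c4.png

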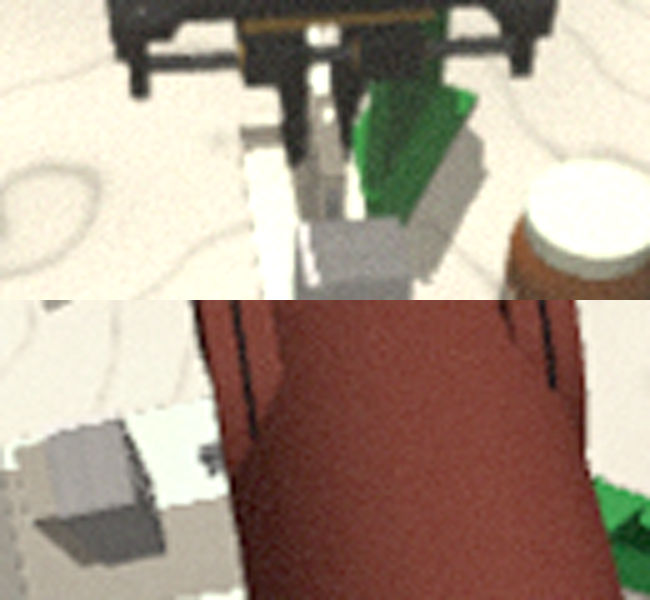

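The side crop shows the fin in the fingers, heading for the channel top at (355,250). The top crop shows the upper claw tip at (212,458), ahead of the channel's front face. Next I check the lateral offset numerically.

```bash
python3 -c "
from h import *
np.set_printoptions(precision=4,suppress=True)
g=lambda u,v:(269.5+(u+.5)/5,189.5+(v-300+.5)/5)
o=np.array([.4966,.121]);a=np.radians(98.2);ex=np.array([np.cos(a),np.sin(a)]);ey=np.array([-ex[1],ex[0]])
f=lambda n,P:print(n,P,'along',(P[:2]-o)@ex,'lat',(P[:2]-o)@ey)
f('claw',atz('top',g(212,458),.218))
f('tl',atz('top',g(122,420),.2435));f('bl',atz('top',g(140,505),.2435))
f('tlb',atz('top',g(48,433),.2435));f('blb',atz('top',g(45,520),.2435))
s=lambda u,v:(269.5+(u+.5)/5,149.5+(v+.5)/5)
f('side fl',atz('side',s(300,224),.2435));f('side fr',atz('side',s(412,220),.2435))
f('tcp',robot.sense()['tcp_pos'])
for P in ([*(o-.035*ex),.2175],): print(proj('top',P))
b=cv2.imread('pics/b4.png')
cv2.imwrite('pics/d4.png',cv2.convertScaleAbs(cv2.resize(b[210:250,270:325],None,fx=12,fy=12,interpolation=cv2.INTER_CUBIC),alpha=2))
"
```

```text
claw [0.4981 0.0829 0.218 ] along -0.03795027393299211 lat 0.00394075686862325
tl [0.5141 0.1223 0.2435] along -0.0011709978877022793 lat -0.017549451806549144
bl [0.4744 0.1158 0.2435] along -0.0019307425038958088 lat 0.022728470054569017
tlb [0.5102 0.1565 0.2435] along 0.03321342909405129 lat -0.018504083042723923
blb [0.4702 0.1593 0.2435] along 0.041636089792798744 lat 0.020696710374885498
side fl [0.5172 0.1245 0.2435] along 0.0005012323245472002 lat -0.020838784946126152
side fr [0.4702 0.1195 0.2435] along 0.0023196355267804166 lat 0.026340767878727002
tcp [0.5104 0.0256 0.1934] along -0.0964323601807965 lat -8.294830040589049e-06
[[310.4573 219.8684]]
```

View pics/d4.png

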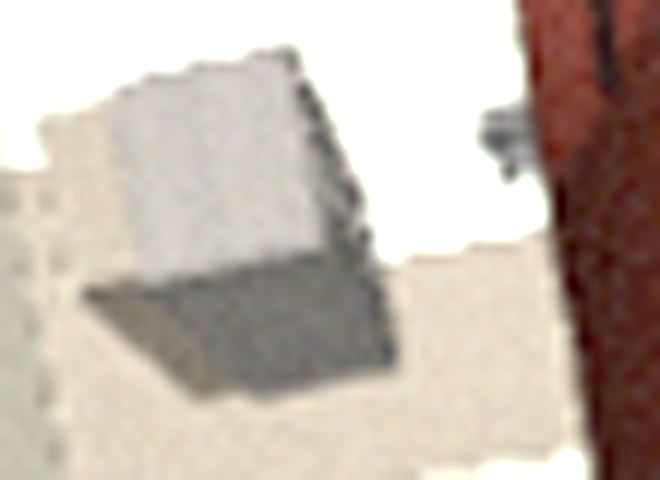

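The claw tip is at (485–505,132) and the channel's top front corners are at (288,50) and (322,252), which gives a tighter relative measurement.

```bash
python3 -c "
from h import *
np.set_printoptions(precision=4,suppress=True)
g=lambda u,v:(269.5+(u+.5)/12,209.5+(v+.5)/12)
o=np.array([.4966,.121]);a=np.radians(98.2);ex=np.array([np.cos(a),np.sin(a)]);ey=np.array([-ex[1],ex[0]])
f=lambda n,P:print(n,P,'along',(P[:2]-o)@ex,'lat',(P[:2]-o)@ey)
f('claw',atz('top',g(485,135),.2175));f('claw2',atz('top',g(505,128),.2175))
f('tl',atz('top',g(289,48),.2435));f('bl',atz('top',g(322,254),.2435))
f('tlb',atz('top',g(108,92),.2435));f('blb',atz('top',g(140,282),.2435))
q=proj('top',[[*(o-.0295*ex+ey*w),z] for z in(.2195,.2095) for w in (-.003,.003)]); print((q-[269.5,209.5])*12)
"
```

```text
claw [0.4995 0.0876 0.2175] along -0.03342055011180272 lat 0.0019226015293278016
claw2 [0.5006 0.0837 0.2175] along -0.03753976841132817 lat 0.0013568304404919023
tl [0.5143 0.1232 0.2435] along -0.00035235646821411837 lat -0.01785857019703828
bl [0.4743 0.1186 0.2435] along 0.0008448394681488595 lat 0.022405699251294705
tlb [0.5079 0.1581 0.2435] along 0.035107105473697796 lat -0.016502191584412546
blb [0.4711 0.1533 0.2435] along 0.03560105583352897 lat 0.020645558736930244
[[460.5577 113.6151]
 [466.4501 143.2119]
 [463.2551 121.913 ]
 [469.0858 151.1914]]
```

Emit:
apply_moves(travel=[[3,-0.5,4],[8,-0.5,4],[14,-0.5,4],[20,-0.5,4],[23,-0.5,4],[24,-0.5,4],[24,-0.5,4],[24,-0.5,4]], rot=[[0,0,0],[0,0,0],[0,0,0],[0,0,0],[0,0,0],[0,0,0],[0,0,0],[0,0,0]], grip=[8,8,8,8,8,8,8,8])

```text
t: 6.35
tcp_pos: [0.5062, 0.0501, 0.1896]
orientation: [0.655, 0.756, -0.0, 0.0]
contact_force: [-0.7, 0.2, -2.1]
width: 0.135
gripper_force: 45.0
```

Emit:
apply_moves(travel=[[1,0,0],[2,0,0],[3,0,0],[3,0,0],[3,0,0]], rot=[[0,0,0],[0,0,0],[0,0,0],[0,0,0],[0,0,0]], grip=[8,8,8,8,8])

```text
t: 6.85
tcp_pos: [0.5057, 0.0533, 0.1895]
orientation: [0.655, 0.756, -0.0, 0.0]
contact_force: [1.0, -0.1, -3.3]
width: 0.134
gripper_force: 45.0
```

Emit:
apply_moves(travel=[[1,0,0],[2,0,0],[2,0,0],[2,0,0]], rot=[[0,0,0],[0,0,0],[0,0,0],[0,0,0]], grip=[8,8,8,8])

```text
t: 7.25
tcp_pos: [0.5054, 0.0553, 0.1896]
orientation: [0.655, 0.756, -0.0, -0.0]
contact_force: [-0.1, -0.6, -3.3]
width: 0.132
gripper_force: 45.0
```

Emit:
apply_moves(travel=[[1,0,0],[2,0,0],[2,0,0],[2,0,0]], rot=[[0,0,0],[0,0,0],[0,0,0],[0,0,0]], grip=[8,8,8,8])

```text
t: 7.65
tcp_pos: [0.5052, 0.0573, 0.1895]
orientation: [0.655, 0.756, -0.0, -0.0]
contact_force: [-0.4, -0.2, -3.6]
width: 0.139
gripper_force: 45.0
```

Emit:
apply_moves(travel=[[1,0,0],[1.5,0,0],[1.5,0,0],[1.5,0,0]], rot=[[0,0,0],[0,0,0],[0,0,0],[0,0,0]], grip=[8,8,8,8])

```text
t: 8.05
tcp_pos: [0.5049, 0.0587, 0.1895]
orientation: [0.655, 0.756, -0.0, -0.0]
contact_force: [0.2, 0.3, -3.1]
width: 0.132
gripper_force: 45.0
```

Emit:
apply_moves(travel=[[1,0,0],[1.5,0,0],[1.5,0,0],[1.5,0,0]], rot=[[0,0,0],[0,0,0],[0,0,0],[0,0,0]], grip=[8,8,8,8])

```text
t: 8.45
tcp_pos: [0.5047, 0.0602, 0.1896]
orientation: [0.655, 0.756, -0.0, 0.0]
contact_force: [-0.0, 0.8, -3.0]
width: 0.136
gripper_force: 45.0
```

Emit:
apply_moves(travel=[[1,0,0],[1,0,0],[1,0,0]], rot=[[0,0,0],[0,0,0],[0,0,0]], grip=[8,8,8])

```text
t: 8.75
tcp_pos: [0.5046, 0.0613, 0.1895]
orientation: [0.655, 0.756, -0.0, 0.0]
contact_force: [-0.7, -0.8, -3.0]
width: 0.135
gripper_force: 45.0
```

Emit:
apply_moves(travel=[[1,0,0],[1,0,0],[1,0,0]], rot=[[0,0,0],[0,0,0],[0,0,0]], grip=[8,8,8])

```text
t: 9.05
tcp_pos: [0.5045, 0.0622, 0.1895]
orientation: [0.655, 0.756, -0.0, 0.0]
contact_force: [0.3, 0.4, -2.5]
width: 0.133
gripper_force: 45.0
```

Emit:
apply_moves(travel=[[1,0,0],[1,0,0],[1,0,0]], rot=[[0,0,0],[0,0,0],[0,0,0]], grip=[8,8,8])

```text
t: 9.35
tcp_pos: [0.5043, 0.0632, 0.1896]
orientation: [0.655, 0.756, -0.0, 0.0]
contact_force: [-0.1, -0.3, -3.2]
width: 0.133
gripper_force: 45.0
```

```bash
python3 -c "
from h import *
s=robot.sense();print(s['contact_force'],s['ft_torque'])
b=optics.read_camera('top');cv2.imwrite('pics/b5.png',b)
cv2.imwrite('pics/d5.png',cv2.convertScaleAbs(cv2.resize(b[210:250,270:325],None,fx=12,fy=12,interpolation=cv2.INTER_CUBIC),alpha=2))
"
```

```text
[-0.10985701 -0.27093051 -3.1652661 ] [-0.12255817  0.00256184  0.00504115]
```

View pics/d5.png

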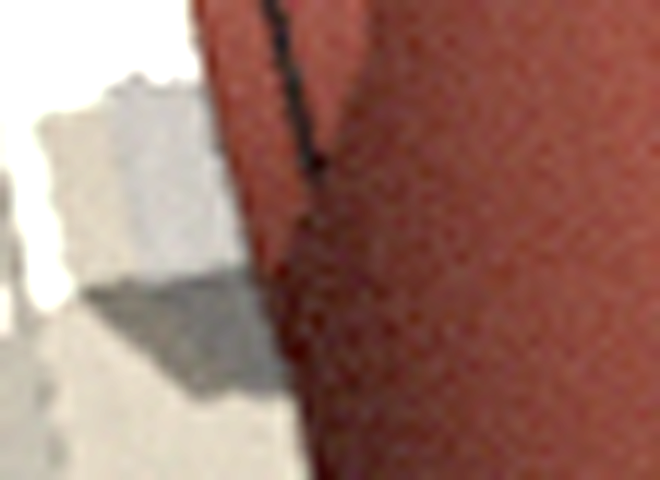

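The wrist now hides the claws in the top view and only the back of the channel top shows at (170,180). I go on by feel.

Emit:
apply_moves(travel=[[1,0,0],[1,0,0],[1,0,0]], rot=[[0,0,0],[0,0,0],[0,0,0]], grip=[8,8,8])

```text
t: 9.7
tcp_pos: [0.5042, 0.0642, 0.1895]
orientation: [0.655, 0.756, -0.0, -0.0]
contact_force: [-0.3, 0.7, -3.1]
width: 0.136
gripper_force: 45.0
```

Emit:
apply_moves(travel=[[1,0,0],[1,0,0],[1,0,0]], rot=[[0,0,0],[0,0,0],[0,0,0]], grip=[8,8,8])

```text
t: 10.0
tcp_pos: [0.504, 0.0652, 0.1896]
orientation: [0.655, 0.756, -0.0, -0.0]
contact_force: [-0.6, 0.1, -3.1]
width: 0.139
gripper_force: 45.0
```

Emit:
apply_moves(travel=[[1,0,0],[1,0,0],[1,0,0]], rot=[[0,0,0],[0,0,0],[0,0,0]], grip=[8,8,8])

```text
t: 10.3
tcp_pos: [0.5039, 0.0662, 0.1895]
orientation: [0.655, 0.756, -0.0, 0.0]
contact_force: [0.5, -0.2, -2.7]
width: 0.128
gripper_force: 45.0
```

Emit:
apply_moves(travel=[[1,0,0],[1,0,0],[1,0,0]], rot=[[0,0,0],[0,0,0],[0,0,0]], grip=[8,8,8])

```text
t: 10.6
tcp_pos: [0.5038, 0.067, 0.1896]
orientation: [0.655, 0.756, -0.0, 0.0]
contact_force: [1.0, -2.1, -2.8]
width: 0.134
gripper_force: 45.0
```

Emit:
apply_moves(travel=[[1,0,0],[1,0,0],[1,0,0]], rot=[[0,0,0],[0,0,0],[0,0,0]], grip=[8,8,8])

```text
t: 10.9
tcp_pos: [0.5038, 0.0671, 0.1896]
orientation: [0.655, 0.756, -0.0, 0.0]
contact_force: [-0.2, -4.5, -1.9]
width: 0.135
gripper_force: 45.0
```

Emit:
apply_moves(travel=[[1,0,0],[1,0,0],[1,0,0]], rot=[[0,0,0],[0,0,0],[0,0,0]], grip=[8,8,8])

```text
t: 11.2
tcp_pos: [0.5038, 0.0671, 0.1896]
orientation: [0.655, 0.755, -0.001, 0.001]
contact_force: [1.1, -7.6, -1.4]
width: 0.13
gripper_force: 45.0
```

Contact came with the back face where it should be, about 0 to 3 mm from the plate, so the claws are in the slots. I ease off and lower.

Emit:
apply_moves(travel=[[-1.5,0,0],[-2.4,0,0],[-2.4,0,1],[-2.4,0,2],[-2.4,0,3],[-2.4,0,3],[-2.4,0,3]], rot=[[0,0,0],[0,0,0],[0,0,0],[0,0,0],[0,0,0],[0,0,0],[0,0,0]], grip=[8,8,8,8,8,8,8])

```text
t: 11.9
tcp_pos: [0.5037, 0.067, 0.1864]
orientation: [0.655, 0.756, -0.0, -0.0]
contact_force: [0.2, -0.8, -3.4]
width: 0.136
gripper_force: 45.0
```

Emit:
apply_moves(travel=[[0,0,1],[0,0,1],[0,0,1]], rot=[[0,0,0],[0,0,0],[0,0,0]], grip=[8,8,8])

```text
t: 12.2
tcp_pos: [0.5037, 0.0669, 0.1855]
orientation: [0.655, 0.756, -0.0, -0.0]
contact_force: [-0.1, 0.7, -3.1]
width: 0.13
gripper_force: 45.0
```

Emit:
apply_moves(travel=[[0,0,1],[0,0,1],[0,0,1]], rot=[[0,0,0],[0,0,0],[0,0,0]], grip=[8,8,8])

```text
t: 12.5
tcp_pos: [0.5038, 0.0668, 0.1845]
orientation: [0.655, 0.756, -0.0, -0.0]
contact_force: [-0.8, -0.6, -2.5]
width: 0.138
gripper_force: 45.0
```

Emit:
apply_moves(travel=[[0,0,1],[0,0,1],[0,0,1]], rot=[[0,0,0],[0,0,0],[0,0,0]], grip=[8,8,8])

```text
t: 12.8
tcp_pos: [0.5039, 0.0667, 0.1836]
orientation: [0.655, 0.756, 0.0, 0.0]
contact_force: [-0.6, 0.3, -2.9]
width: 0.128
gripper_force: 45.0
```

Emit:
apply_moves(travel=[[0,0,1],[0,0,1],[0,0,1]], rot=[[0,0,0],[0,0,0],[0,0,0]], grip=[8,8,8])

```text
t: 13.1
tcp_pos: [0.504, 0.0665, 0.1827]
orientation: [0.655, 0.756, 0.0, 0.0]
contact_force: [-0.3, -3.2, 0.7]
width: 0.133
gripper_force: 45.0
```

Emit:
apply_moves(travel=[[0,0,1],[0,0,1],[0,0,1]], rot=[[0,0,0],[0,0,0],[0,0,0]], grip=[8,8,8])

```text
t: 13.4
tcp_pos: [0.5041, 0.0663, 0.1818]
orientation: [0.655, 0.756, 0.0, 0.0]
contact_force: [0.1, -3.8, 2.5]
width: 0.138
gripper_force: 45.0
```

Emit:
apply_moves(travel=[[0,0,1],[0,0,1],[0,0,1]], rot=[[0,0,0],[0,0,0],[0,0,0]], grip=[8,8,8])

```text
t: 13.7
tcp_pos: [0.5039, 0.0665, 0.1803]
orientation: [0.655, 0.756, -0.0, 0.0]
contact_force: [1.9, -5.4, -0.5]
width: 0.132
gripper_force: 45.0
```

Emit:
apply_moves(travel=[[0,0,1],[0,0,1],[0,0,1]], rot=[[0,0,0],[0,0,0],[0,0,0]], grip=[8,8,8])

```text
t: 14.0
tcp_pos: [0.5036, 0.0665, 0.1791]
orientation: [0.655, 0.756, -0.0, 0.0]
contact_force: [2.7, -4.9, -1.0]
width: 0.135
gripper_force: 45.0
```

Emit:
apply_moves(travel=[[0,0,1],[0,0,1],[0,0,1]], rot=[[0,0,0],[0,0,0],[0,0,0]], grip=[8,8,8])

```text
t: 14.3
tcp_pos: [0.5034, 0.0664, 0.1779]
orientation: [0.655, 0.756, -0.001, -0.0]
contact_force: [2.0, -4.7, -4.2]
width: 0.137
gripper_force: 45.0
```

Emit:
apply_moves(travel=[[0,0,1],[0,0,1],[0,0,1]], rot=[[0,0,0],[0,0,0],[0,0,0]], grip=[8,8,8])

```text
t: 14.6
tcp_pos: [0.5033, 0.0665, 0.1769]
orientation: [0.655, 0.756, -0.001, -0.0]
contact_force: [2.5, -4.3, -4.3]
width: 0.132
gripper_force: 45.0
```

Emit:
apply_moves(travel=[[0,0,1],[0,0,1],[0,0,1]], rot=[[0,0,0],[0,0,0],[0,0,0]], grip=[8,8,8])

```text
t: 14.9
tcp_pos: [0.5034, 0.0666, 0.1761]
orientation: [0.655, 0.756, -0.001, -0.0]
contact_force: [1.1, -4.2, -4.0]
width: 0.134
gripper_force: 45.0
```

Emit:
apply_moves(travel=[[0,0,1],[0,0,1],[0,0,1]], rot=[[0,0,0],[0,0,0],[0,0,0]], grip=[8,8,8])

```text
t: 15.2
tcp_pos: [0.5035, 0.0667, 0.1752]
orientation: [0.655, 0.756, -0.0, -0.0]
contact_force: [0.9, -4.0, -4.8]
width: 0.138
gripper_force: 45.0
```

Emit:
apply_moves(travel=[[0,0,1],[0,0,1],[0,0,1]], rot=[[0,0,0],[0,0,0],[0,0,0]], grip=[8,8,8])

```text
t: 15.5
tcp_pos: [0.5036, 0.0668, 0.1743]
orientation: [0.655, 0.756, -0.0, -0.0]
contact_force: [-0.1, -3.9, -5.6]
width: 0.134
gripper_force: 45.0
```

Emit:
apply_moves(travel=[[0,0,1],[0,0,1],[0,0,1]], rot=[[0,0,0],[0,0,0],[0,0,0]], grip=[8,8,8])

```text
t: 15.8
tcp_pos: [0.5038, 0.0668, 0.1738]
orientation: [0.655, 0.756, 0.0, -0.0]
contact_force: [-1.4, -5.9, -0.5]
width: 0.133
gripper_force: 45.0
```

Emit:
apply_moves(travel=[[0,0,1],[0,0,1],[0,0,1]], rot=[[0,0,0],[0,0,0],[0,0,0]], grip=[8,8,8])

```text
t: 16.1
tcp_pos: [0.5041, 0.0668, 0.1735]
orientation: [0.655, 0.756, 0.0, 0.0]
contact_force: [-3.7, -6.0, 5.4]
width: 0.135
gripper_force: 45.0
```

Emit:
apply_moves(travel=[[0,0,1],[0,0,1],[0,0,1]], rot=[[0,0,0],[0,0,0],[0,0,0]], grip=[8,8,8])

```text
t: 16.4
tcp_pos: [0.5044, 0.0667, 0.1731]
orientation: [0.655, 0.756, 0.001, 0.0]
contact_force: [-5.3, -7.7, 12.2]
width: 0.137
gripper_force: 45.1
```

Emit:
apply_moves(travel=[[-0.5,0,-1],[-1,0,-1.7],[-1,0,-1.7],[-1,0,-1.7]], rot=[[0,0,0],[0,0,0],[0,0,0],[0,0,0]], grip=[8,8,8,8], grip_force=20)

```text
t: 16.8
tcp_pos: [0.504, 0.0664, 0.1734]
orientation: [0.654, 0.756, 0.0, -0.0]
contact_force: [-0.9, -0.3, -0.3]
width: 0.135
gripper_force: 20.0
```

Emit:
apply_moves(travel=[[0,0,0],[0,0,0],[0,0,0],[0,0,0],[0,0,0],[0,0,0]], rot=[[0,0,0],[0,0,0],[0,0,0],[0,0,0],[0,0,0],[0,0,0]], grip=[14,18,24,32,40,40])

```text
t: 17.4
tcp_pos: [0.504, 0.0658, 0.1733]
orientation: [0.655, 0.756, 0.0, 0.0]
contact_force: [0.6, 0.6, 0.2]
width: 0.426
gripper_force: 0.0
```

Emit:
apply_moves(travel=[[0,0,-5],[0,0,-15],[0,0,-30],[0,0,-50],[0,0,-55],[0,0,-55],[0,0,-55]], rot=[[0,0,0],[0,0,0],[0,0,0],[0,0,0],[0,0,0],[0,0,0],[0,0,0]], grip=[40,40,40,40,20,0,0])

```text
t: 18.1
tcp_pos: [0.5037, 0.0658, 0.2278]
orientation: [0.655, 0.756, -0.0, -0.0]
contact_force: [0.1, 0.5, -0.4]
width: 0.269
gripper_force: 0.0
```

I close the fingers and probe and press the fin top gently to confirm it is home.

Emit:
apply_moves(travel=[[0,0,0],[0,0,0],[0,0,0],[0,0,4],[0,0,8],[0,0,12],[0,0,13],[0,0,14],[0,0,14],[0,0,14]], rot=[[0,0,0],[0,0,0],[0,0,0],[0,0,0],[0,0,0],[0,0,0],[0,0,0],[0,0,0],[0,0,0],[0,0,0]], grip=[0,0,0,0,0,0,0,0,0,0])

```text
t: 19.1
tcp_pos: [0.504, 0.0658, 0.2144]
orientation: [0.655, 0.756, 0.0, 0.0]
contact_force: [-0.2, -0.1, 0.4]
width: 0.002
gripper_force: 0.0
```

Emit:
apply_moves(travel=[[0,0,1],[0,0,2],[0,0,3],[0,0,3],[0,0,3]], rot=[[0,0,0],[0,0,0],[0,0,0],[0,0,0],[0,0,0]], grip=[0,0,0,0,0])

```text
t: 19.6
tcp_pos: [0.5039, 0.0658, 0.2112]
orientation: [0.655, 0.756, -0.0, 0.0]
contact_force: [-0.0, -0.3, 0.1]
width: 0.007
gripper_force: 0.0
```

Emit:
apply_moves(travel=[[0,0,1],[0,0,2],[0,0,2],[0,0,2]], rot=[[0,0,0],[0,0,0],[0,0,0],[0,0,0]], grip=[0,0,0,0])

```text
t: 20.0
tcp_pos: [0.5045, 0.0658, 0.2106]
orientation: [0.655, 0.756, 0.001, 0.0]
contact_force: [-3.5, -0.9, 12.3]
width: 0.007
gripper_force: 5.5
```

The fin top is at 0.211 m as predicted and holds firm at 12 N. Now I retreat upward and back, then look.

Emit:
apply_moves(travel=[[0,0,-20],[0,0,-60],[0,0,-100],[-30,0,-140],[-75,0,-150],[-120,0,-150],[-165,0,-150],[-200,0,-150],[-200,0,-150],[-200,0,-150]], rot=[[0,0,0],[0,0,0],[0,0,0],[0,0,0],[0,0,0],[0,0,0],[0,0,0],[0,0,0],[0,0,0],[0,0,0]], grip=[0,0,0,0,0,0,0,0,0,0])

```text
t: 21.0
tcp_pos: [0.5324, -0.1329, 0.3591]
orientation: [0.655, 0.755, -0.0, -0.0]
contact_force: [0.0, 0.6, 0.0]
width: 0.001
gripper_force: 0.0
```

```bash
python3 -c "
from h import *
g=lambda i:cv2.convertScaleAbs(cv2.resize(i,None,fx=5,fy=5,interpolation=cv2.INTER_CUBIC),alpha=1.6)
a=optics.read_camera('side');b=optics.read_camera('top')
cv2.imwrite('pics/c6.png',np.vstack([g(a[160:220,280:420]),g(b[190:250,250:390])]))"
```

```text
(no output)
```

View pics/c6.png

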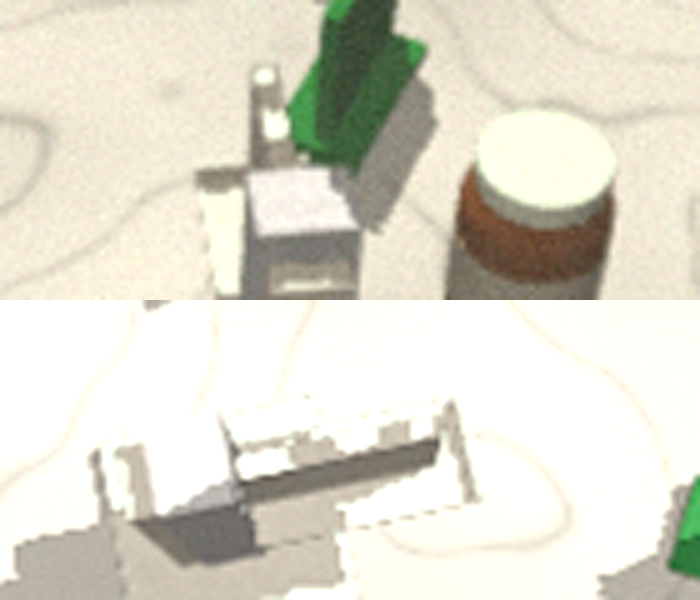

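The arm hangs square and level against the channel (top crop, from (240,450) to the lip at (455,420)). The jar is untouched and the robot is clear.

```bash
python3 -c "
from plant import close_job
print(close_job())"
```

```text
the job is handed in; nothing more can be done
None
```

The white shelf arm hangs on the upright: both claws went into the top two slots, it snapped past the catch and seated level. It held firm under a 12 N press on the fin. I then let go, backed the robot clear and handed the job in at about 21 s without touching the jar, can or squeeze bottle.

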